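# Make up the salad caddy and the coffee caddy

## Task

Make up the two table caddies from the stock on the worktop: the oil bottle, the vinegar bottle and the salt shaker go in the long salad caddy with three cups, the sugar jar and the empty glass (for the spoons) in the short coffee caddy with two. Stand each one upright on the bottom of the cup made for its size - the two bottles in the two wide end cups, either way round - and let go of it. Knock nothing over, and leave the pepper mill and the garlic where they are.

Things in the scene. Friction and masses are not known exactly. Their poses are not given: they have to be found in the camera images.
- salad_caddy: Long caddy: wooden board 100 (x) by 292 mm (y), does not shift; origin on the worktop under its middle, z up. Along y stand 3 steel cups: two wide ones, 75 mm inside, centred at y = -90 and +90 mm, a narrow one, 56 mm inside, at y = 0. Cup floor (the board's top) at z = 16 mm, rims at z = 38 mm, walls 3 mm. A bar handle 49 mm high spans each end, at y = -139 and +139 mm.
- coffee_caddy: Short caddy: wooden board 100 (x) by 208 mm (y), does not shift; origin on the worktop under its middle, z up. Along y stand 2 steel cups: the wide one, 80 mm inside, centred at y = +44 mm, the narrow one, 58 mm inside, at y = -53 mm. Cup floor (the board's top) at z = 16 mm, rims at z = 38 mm, walls 3 mm. A bar handle 49 mm high spans each end, at y = -97 and +97 mm.
- oil_bottle: White oil bottle with a white screw cap, 186 mm high, body 57 mm across up to 118 mm, then a shoulder that narrows to a cap 28 mm across from 150 mm to the top; 0.44 kg. Origin at the centre of its underside, z up along its axis; it starts upright on the worktop somewhere in the stock row behind the caddies.
- vinegar_bottle: Dark vinegar bottle with a black cap, 184 mm high, body 60 mm across up to 112 mm, then a shoulder that narrows to a neck and cap 29 mm across from 144 mm to the top; 0.57 kg. Origin at the centre of its underside, z up along its axis; it starts upright on the worktop somewhere in the stock row behind the caddies.
- salt_shaker: Salt shaker: small clear shaker with a grey perforated dome, 90 mm high; body 44 mm across up to 70 mm, dome 34 mm across above that; 0.10 kg. Origin at the centre of its underside, z up along its axis; it starts upright on the worktop somewhere in the stock row behind the caddies.
- sugar_jar: Sugar jar: clear jar with a flat grey screw lid, 110 mm high and 63 mm across; 0.29 kg. Origin at the centre of its underside, z up along its axis; it starts upright on the worktop somewhere in the stock row behind the caddies.
- glass: Small empty drinking glass, 62 mm high, 49 mm across at the rim and 38 mm at the foot; 0.07 kg. Origin at the centre of its underside, z up along its axis; it starts upright on the worktop somewhere in the stock row behind the caddies.
- pepper_mill: Wooden pepper mill, 150 mm high, 58 mm across. It stands in the stock row among the others but belongs to neither caddy and stays where it is. Origin at the centre of its underside.
- garlic: Garlic bulb, 60 mm across, 59 mm high, lying between the stock row and the caddies; it stays where it is. Origin at the centre of its underside.
Mind the look-alikes: they are no part of the job. What is shaped like the sugar_jar but turquoise or yellow is not meant.

How it is judged:
By the outcome, as a careful person would: the job done as asked, in the order asked, and still so for the second after the job is handed in, with the robot touching nothing.
It also fails if it takes over 134 s, if anything falls off the work surface, if the arm or the gripper's body presses on something with over 40 N, if the wrist force passes 120 N, or if a joint passes its speed limit or range.

## Robot

A 6-joint arm with a two-finger parallel gripper is mounted at the origin on a cart in front of the work surface, level with it; the furniture and walls round the work are solid. World frame = base frame: x ahead of the robot, y to its left, z up, the work surface at z = 0. Lengths are in m, angles in degrees, forces in N, time in s.
With the tool pointing down it reaches from about 0.275 to 0.85 m from the base axis. Payload 5.2 kg.
Tool frame: the origin (TCP) lies where the fingers leave the gripper's body, on its centre line; the fingertips stand 73 mm ahead of it and the grasp point (between the pads) lies 54 mm ahead of it (ctrl.nose_length is the z of the fingertips in the tool frame, in m); z points along the fingers, y is the line along which they close (so a half turn about z gives the same grasp; the last joint's range is limited). The gripper opens to 85 mm and grips with 20 to 120 N. Pads are 22 mm wide; open, the fingers measure 114 mm over their backs; the gripper's body (76 mm by 85 mm) begins 54 mm behind the grasp point. The pads swing forward as they close: fully open they stand 13 mm farther back than shut.
Start: joints at [59.313, 14.817, 87.949, -0, 77.235, -11.62], TCP at [0.18, 0.52, 0.304] pointing down, gripper open.
Joint ranges: [-179.93, 179.93], [-52.35, 119.4], [10.71, 147.94], [-69.91, 249.91], [12.55, 155.21], [-178.61, 178.61]. Speed limits (degrees/s): [147.25, 147.25, 180, 180, 180, 180].

## Interface

Orientations are given as [roll, pitch, yaw] about the fixed x, y, z axes, in that order (R = Rz(yaw) Ry(pitch) Rx(roll)).
In Python, from bench import sense, read_camera, calibration, finish_job, ctrl gives the robot as it stands.
- The arm moves only by the tool play_rows, never from a script. Its argument "steps" is one flat list of numbers, 7 for each row, row after row: the finger opening in cm, from 0 to 8.54, then the shift along the tool's x, y, z in cm, then the turn, a rotation vector about the tool's x, y, z in rad. In form: [fingers, tx, ty, tz, ax, ay, az, fingers, tx, ty, tz, ax, ay, az, ...]. A call has 1 to 20 rows; each row shifts and turns the commanded pose from where the row before left it, along the tool's axes as they then stand; what a row does not reach is not made up. A row lasts 1/8 s, in which the tool goes at most 62.5 mm and 10.7 degrees, less where a joint would pass 70% of its speed; a pose out of reach is approached as far as the arm can. A call is refused whole if a number of a shift passes 6.25 or a number of a turn 0.188, either way. A call with a gripper value outside its range is refused whole. The fingers move at their own pace and stop on an object; "grip_force" is the grip in N (left out, the last holds). Time passes only in rows, so rows that do not move let the fingers close. It gives the time, the measured TCP pose, the force, the opening and the grip force at its end, in the units of the state.
- sense(): the state, without advancing time (a new reading comes with each control period).
- read_camera(name): name is "side" or "top" or "wrist"; returns (picture, depth): 400x640x3 uint8, red, green, blue; 400x640 float32, m along the optical axis (not along the pixel's ray), 0 where there is no reading.
- calibration(name): a dict with "fx", "fy", "cx", "cy" (pixels), "R" (3x3) and "t" (3): a world point X has camera coordinates R X + t. Camera axes: x right, y down, z forward; pixel columns grow to the right and rows downward; lengths in m; the calibration is good to about 2 mm. A picture is of the moment at which its call begins: read the wrist's pose just before it. calibration takes no time and is no camera call; for the wrist camera it gives the pose at the moment of the call.
- finish_job(): hands the job in; it is judged then, once.
The state is a dict: "time_s": time; "joint_pos": joint angles; "joint_velocities": joint speeds; "joint_torque": joint torques, N m; "tcp_pos": TCP position; "ee_rot": TCP orientation; "wrist_force": force on the tool from outside, world axes, zero at the start; "wrist_torque": the same for the moment, N m; "gripper_width": finger opening in m; "finger_force": force on a finger pad.
Only numpy, scipy, OpenCV 4.12 (cv2) and the standard library are available. Lean on these libraries where they do the work, as an engineer would, in place of code of your own. Each camera call takes 0.05 s, during which the arm holds its last target. There are 200 camera calls.

## Working session

There is one attempt and no reset: what is moved stays moved. The work goes in short steps, Python scripts to look and compute and a tool call to move; the robot and the scene stay as the last step left them, time stands still between calls to the robot, and variables do not carry over. Pictures are saved under pics/ and viewed, at most 14 in all, crops included, and the job is handed in when it is done.

Besides the shell and the picture viewer there is one more tool, called after "Call:" as name(argument=value, ...), one argument or row to a line, values as JSON. play_rows: Moves the arm, as the interface text tells. Its arguments: {"type":"object","properties":{"steps":{"type":"array","items":{"type":"number"}},"grip_force":{"type":"number"}},"required":["steps"]}

```bash
mkdir -p pics; ls; python3 - <<'E'
from bench import *
import cv2,numpy as np
for n in ("top","side"):
    p,d=read_camera(n); cv2.imwrite(f"pics/{n}0.png",p[:,:,::-1]); np.savez(f"{n}0.npz",p=p,d=d)
    c=calibration(n); print(n,c, (d>0).mean())
s=sense(); print(s)
E
```

```text
pics
top {'fx': 447.9555824569214, 'fy': 447.9555824569214, 'cx': 315.062417915316, 'cy': 200.4852172327343, 'R': array([[-2.66560292e-02, -9.99625366e-01, -6.21151974e-03],
       [-9.79838524e-01,  2.73581696e-02, -1.97909062e-01],
       [ 1.98004854e-01,  8.10816599e-04, -9.80200704e-01]]), 't': array([0.02581689, 0.47952821, 1.13678709])} 0.99582421875
side {'fx': 386.40957479105407, 'fy': 386.40957479105407, 'cx': 315.79500146633234, 'cy': 197.3764113340875, 'R': array([[ 0.95151968, -0.30755909,  0.00420692],
       [-0.18708806, -0.58955695, -0.7857612 ],
       [ 0.24414822,  0.74688018, -0.61851568]]), 't': array([-0.45468497,  0.13893372,  1.06652255])} 0.996140625
{'time_s': 0.1, 'joint_pos': array([ 5.93144931e+01,  1.48556291e+01,  8.80038878e+01,  2.92303771e-04,
        7.72363586e+01, -1.16223681e+01]), 'joint_velocities': array([ 0.01006854, -0.05696321, -0.09841674, -0.04277018,  0.14796003,
       -0.02024168]), 'joint_torque': array([ 3.69726578e-03, -4.46972823e+01, -2.91251063e+01, -2.71176586e-04,
        6.15340483e-03,  1.60458211e-05]), 'tcp_pos': array([0.17945177, 0.51952457, 0.30315905]), 'ee_rot': array([-1.79906148e+02, -1.95942442e-02,  1.60936780e+02]), 'wrist_force': array([0.34634448, 0.87138656, 0.35863709]), 'wrist_torque': array([-0.00104131, -0.0216581 ,  0.02052937]), 'finger_force': 0.0, 'gripper_width': 0.08532376897671702}
```

View pics/top0.png

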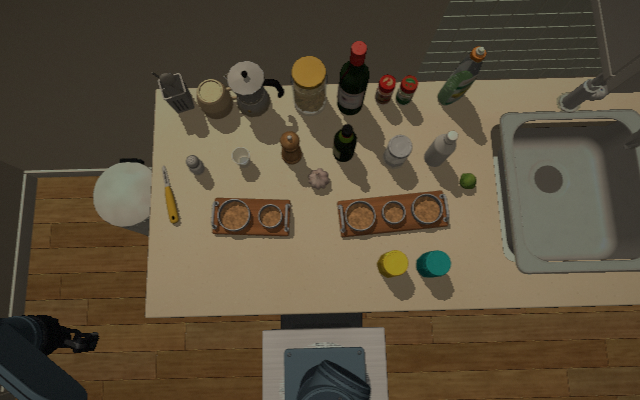

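View pics/side0.png

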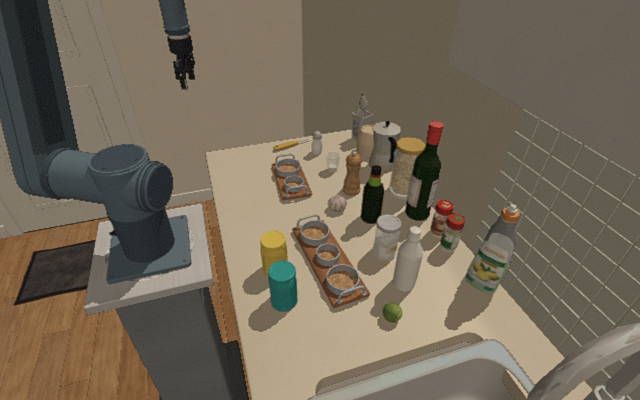

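The top picture shows the stock row: salt (195,163), glass (242,157), mill (290,147), vinegar (345,143), sugar (398,150) and oil (440,148), with the garlic at (319,178). The coffee caddy is at (252,217) and the salad caddy at (393,214).

Sugar-jar candidates are clear with a grey lid (398,150), yellow (394,263) and turquoise (434,264). The one at (398,150) fits because it is clear, has a grey lid and stands in the stock row. Next I measure and make an enlarged crop.

```bash
cat > h.py <<'E'
import numpy as np, cv2
from bench import *
def cloud(d,c):
    v,u=np.mgrid[:d.shape[0],:d.shape[1]]
    P=np.stack([(u-c['cx'])/c['fx']*d,(v-c['cy'])/c['fy']*d,d],-1)
    W=(P-c['t'])@c['R']; W[d<=0]=np.nan
    return W
def ray(c,u,v,z):
    r=c['R'].T@np.array([(u-c['cx'])/c['fx'],(v-c['cy'])/c['fy'],1]); o=-c['R'].T@c['t']
    return o+r*(z-o[2])/r[2]
def circ(P):
    A=np.c_[2*P[:,:2],np.ones(len(P))]; s=np.linalg.lstsq(A,(P[:,:2]**2).sum(1),rcond=None)[0]
    return s[:2],np.sqrt(s[2]+s[:2]@s[:2])
E
python3 - <<'E'
from h import *
T=np.load("top0.npz");S=np.load("side0.npz")
W=cloud(T['d'],calibration("top"));V=cloud(S['d'],calibration("side"))
print("table z",np.nanmedian(W[240:250,200:300,2]),np.nanmedian(V[230:240,235:250,2]))
objs=dict(salt=((195,163),.09,(317,140)),glass=((242,157),.062,(333,160)),mill=((290,140),.15,(353,165)),vin=((348,133),.184,(375,190)),sugar=((398,148),.11,(387,230)),oil=((449,136),.186,(410,255)),garlic=((319,178),.059,(337,204)))
ct=calibration("top")
for n,(p,h,q) in objs.items():
    a=ray(ct,*p,h)[:2]
    out=[]
    for X in (W,V):
        X=X.reshape(-1,3); m=(np.hypot(*(X[:,:2]-a).T)<.05)&(X[:,2]>.01)
        Q=X[m]; top=Q[np.abs(Q[:,2]-h)<.012]; 
        body=Q[(Q[:,2]>.02)&(Q[:,2]<h*.6)]
        out+= [len(Q),np.nanpercentile(Q[:,2],99).round(3) if len(Q) else 0,(top[:,:2].min(0)+top[:,:2].max(0)).round(3)/2 if len(top) else 0]
        if len(body)>10: c,r=circ(body); out+=['body',c.round(4),r.round(4)]
    print(n,a.round(3),*out)
# cup rims
for n,u0,u1,v0,v1 in (("coffee",205,295,190,240),("salad",330,455,185,240)):
    X=W[v0:v1,u0:u1].reshape(-1,3); R=X[(X[:,2]>.030)&(X[:,2]<.044)]; B=X[(X[:,2]>.010)&(X[:,2]<.06)]
    (c,wh,ang)=cv2.minAreaRect((B[:,:2]*1000).astype(np.float32)); print(n,c,wh,ang,len(R))
    Hi=X[X[:,2]>.044]; print(Hi[:,:2].min(0),Hi[:,:2].max(0))
a=cv2.resize(T['p'][120:240,185:305],None,fx=3.3,fy=3.3,interpolation=2);b=cv2.resize(T['p'][120:240,335:455],None,fx=3.3,fy=3.3,interpolation=2)
cv2.imwrite("pics/crop.png",np.hstack([a,b])[:,:,::-1])
E
```

```text
table z -0.0013104564572322247 0.0011919500920915664
salt [0.58  0.322] 274 0.09 [0.5885 0.3325] body [0.589  0.3342] 0.0192 218 0.091 [0.587 0.327] body [0.5863 0.3316] 0.0172
glass [0.601 0.204] 295 0.064 [0.607  0.2085] body [0.6058 0.2077] 0.0193 224 0.065 [0.6045 0.21  ] body [0.6036 0.2047] 0.0168
mill [0.614 0.071] 546 0.148 [0.6225 0.0725] body [0.6236 0.0739] 0.0227 586 0.146 [0.621 0.07 ] body [0.6212 0.0709] 0.0201
vin [ 0.616 -0.071] 681 0.185 [ 0.627  -0.0705] body [ 0.6274 -0.07  ] 0.0299 966 0.185 [ 0.625  -0.0715] body [ 0.6257 -0.0706] 0.0288
sugar [ 0.599 -0.203] 717 0.112 [ 0.6045 -0.21  ] body [ 0.6051 -0.2102] 0.0313 981 0.113 [ 0.603 -0.212] body [ 0.6046 -0.2107] 0.0311
oil [ 0.601 -0.312] 740 0.185 [ 0.6035 -0.3225] body [ 0.6042 -0.323 ] 0.0279 1290 0.186 [ 0.6025 -0.3245] body [ 0.6037 -0.3231] 0.028
garlic [0.538 0.001] 336 0.055 [5.45e-01 5.00e-04] body [0.5463 0.0008] 0.025 250 0.057 [ 0.547 -0.003] body [0.5452 0.    ] 0.0256
coffee (448.41949462890625, 185.27786254882812) (205.93600463867188, 100.01673126220703) 86.57500457763672 294
[0.41655308 0.08707327] [0.48406617 0.28591974]
salad (446.3824462890625, -195.41949462890625) (99.77322387695312, 290.9248046875) 4.3490495681762695 423
[ 0.40776318 -0.33880712] [ 0.48595218 -0.0543056 ]
```

View pics/crop.png

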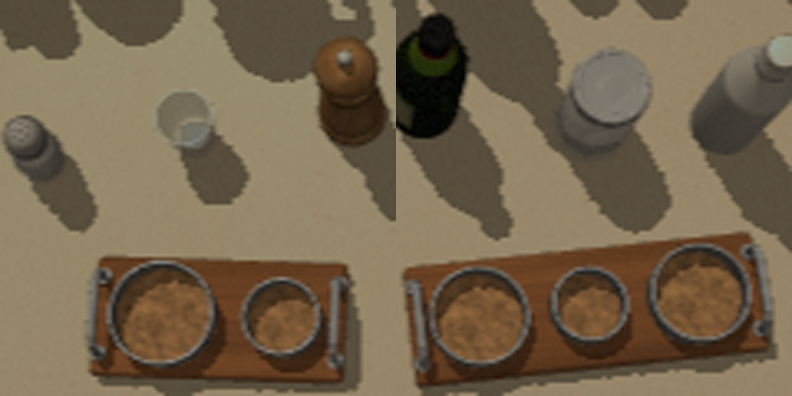

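The crop confirms it: the clear, grey-lidded jar is at (398,150), and in each caddy the wide and narrow cups are where the description puts them. Next I refine the cup centres from their rims and check what stands behind the row.

```bash
python3 - <<'E'
from h import *
T=np.load("top0.npz");S=np.load("side0.npz")
W=cloud(T['d'],calibration("top"));V=cloud(S['d'],calibration("side"))
cups=dict(cw=(.451,.229,.0415),cn=(.4452,.1324,.0305),sp=(.4396,-.1057,.039),s0=(.4464,-.1954,.0295),sm=(.4532,-.2851,.039))
for n,(x,y,r) in cups.items():
    o=[]
    for X in (W,V):
        X=X.reshape(-1,3); rr=np.hypot(X[:,0]-x,X[:,1]-y)
        Q=X[(abs(rr-r)<.007)&(X[:,2]>.028)&(X[:,2]<.045)]; c,R=circ(Q); o+=[len(Q),c.round(4),R.round(4)]
    print(n,*o)
X=np.r_[W.reshape(-1,3),V.reshape(-1,3)]
for n,x,y in (("salt",.588,.333),("glass",.605,.207),("vin",.6265,-.07),("sugar",.605,-.2105),("oil",.604,-.323)):
    m=(abs(X[:,1]-y)<.06)&(X[:,0]>x+.04)&(X[:,2]>.05)&(X[:,0]<.9); 
    Q=X[m]; print(n,len(Q),Q[:,0].min().round(3) if len(Q) else '', Q[:,2].max().round(3) if len(Q) else '')
print([a for a in dir(ctrl) if a[0]!='_'], ctrl.nose_length)
E
```

```text
cw 151 [0.4509 0.2297] 0.0412 164 [0.4497 0.2293] 0.0412
cn 108 [0.4452 0.1332] 0.0303 100 [0.4437 0.1324] 0.0303
sp 136 [ 0.4395 -0.1054] 0.0388 230 [ 0.4383 -0.1067] 0.0388
s0 106 [ 0.4464 -0.1955] 0.0292 173 [ 0.4457 -0.1967] 0.0293
sm 157 [ 0.4533 -0.2849] 0.0388 237 [ 0.4525 -0.2859] 0.0387
salt 7559 0.73 0.521
glass 8357 0.737 0.545
vin 9889 0.73 0.421
sugar 9896 0.757 0.422
oil 10084 0.755 0.424
['IKError', 'nose_length'] 0.0726
```

Call:
play_rows(
  steps=[8.5,0,0,0,0,0,0.177,8.5,0,0,0,0,0,0.177,8.5,0,0,0,0,0,0.177,8.5,0,0,0,0,0,0.177,8.5,0,0,0,0,0,0.177,8.5,0,0,0,0,0,0.177,8.5,0,0,0,0,0,0.176,8.5,-1.9,4.1,0,0,0,0,8.5,-1.9,4.1,0,0,0,0,8.5,-1.9,4.1,0,0,0,0,8.5,-1.9,4.1,0,0,0,0,8.5,-1.9,4.1,0,0,0,0,8.5,-1.9,4.1,0,0,0,0,8.5,-1.9,4.1,0,0,0,0,8.5,-1.9,4.1,0,0,0,0,8.5,-1.9,4.1,0,0,0,0,8.5,-1.6,4,0,0,0,0,8.5,0,0,0,0,0,0,8.5,0,0,0,0,0,0],
  grip_force=30,
)

```text
time_s: 2.48
tcp_pos: [0.5881, 0.3329, 0.3031]
ee_rot: [-179.9, 0.0, 90.0]
wrist_force: [-0.4, 0.2, -0.4]
gripper_width: 0.0849
finger_force: 0.0
```

```bash
python3 - <<'E'
from h import *
c=calibration("wrist"); p,d=read_camera("wrist"); cv2.imwrite("pics/w1.png",p[:,:,::-1])
X=cloud(d,c).reshape(-1,3)
for n,x,y,h in (("salt",.588,.333,.09),("glass",.605,.207,.062)):
    m=np.hypot(X[:,0]-x,X[:,1]-y)<.04
    Q=X[m]; t=Q[(abs(Q[:,2]-h)<.012)]; b=Q[(Q[:,2]>.015)&(Q[:,2]<.065)]
    print(n,len(t),len(b)); 
    if len(t)>5: print(t[:,:2].min(0),t[:,:2].max(0))
    if len(b)>5: print(circ(b))
E
```

```text
salt 1125 662
[0.57391298 0.31827508] [0.60712297 0.35042371]
(array([0.59020045, 0.33699128]), np.float64(0.01789070924778626))
glass 820 2046
[0.5837399  0.18533919] [0.63196253 0.23393439]
(array([0.6075781 , 0.21058402]), np.float64(0.02092129672719424))
```

View pics/w1.png

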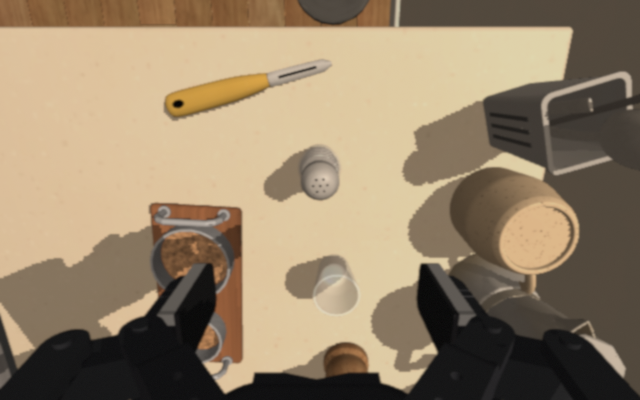

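The wrist view shows the salt dome at (320,180) and the glass at (336,290), both within 3 mm of the earlier measurements. I'll grasp the salt now.

Call:
play_rows(
  steps=[8.5,0.1,0.2,3.2,0,0,0,8.5,0,0,3.2,0,0,0,8.5,0,0,3.2,0,0,0,8.5,0,0,3.2,0,0,0,8.5,0,0,3.2,0,0,0,8.5,0,0,1.2,0,0,0,8.5,0,0,1.2,0,0,0,8.5,0,0,1,0,0,0,8.5,0,0,0,0,0,0,3,0,0,0,0,0,0,3,0,0,0,0,0,0,3,0,0,0,0,0,0,3,0,0,0,0,0,0,3,0,0,0,0,0,0,3,0,0,0,0,0,0,3,0,0,0,0,0,0],
  grip_force=30,
)

```text
time_s: 4.53
tcp_pos: [0.5909, 0.3339, 0.1108]
ee_rot: [179.9, -0.0, 90.0]
wrist_force: [-1.3, -0.4, 5.5]
gripper_width: 0.0374
finger_force: 30.1
```

The opening is 37 mm where the body should be 44 mm, so I'll look before lifting.

```bash
python3 - <<'E'
from h import *
p,d=read_camera("side");q,e=read_camera("wrist")
a=cv2.resize(p[60:185,260:385],(600,600)[:2],interpolation=2)[:, :400]
b=cv2.resize(q[100:400,160:480],(400,375)); b=np.vstack([b,np.zeros((225,400,3),np.uint8)])
cv2.imwrite("pics/g1.png",np.hstack([cv2.resize(p[85:185,260:327+33],(400,400),interpolation=2),cv2.resize(q[150:400,195:445],(400,400))])[:,:,::-1])
print(sense()['gripper_width'],sense()['wrist_force'],sense()['wrist_torque'])
E
```

```text
0.037007642506112486 [-1.969472   -0.30573716  6.93774769] [-0.09308181  0.33941834  0.01385665]
```

View pics/g1.png

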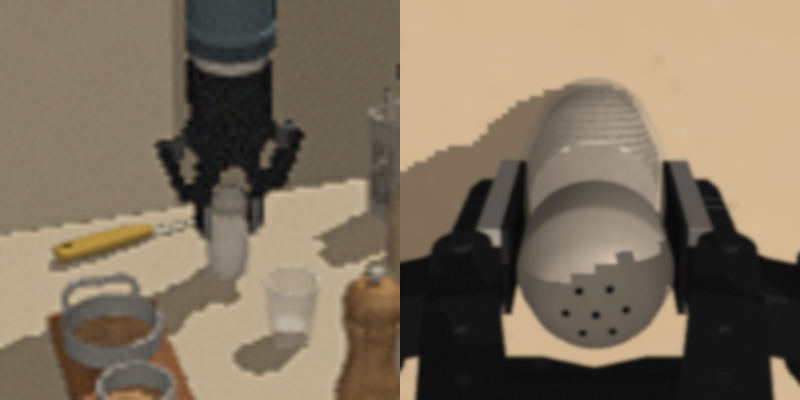

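The pads hold the shaker mid-body. Its body tapers, and my earlier circle fits also gave about 37 mm across here. I'll lift it gently and check for slip.

Call:
play_rows(
  steps=[3,0,0,-0.5,0,0,0,3,0,0,-0.5,0,0,0,3,0,0,-1,0,0,0,3,0,0,-1,0,0,0,3,0,0,-2,0,0,0,3,0,0,-2,0,0,0,3,0,0,-2,0,0,0,3,0,0,0,0,0,0,3,0,0,0,0,0,0],
  grip_force=35,
)

```text
time_s: 5.75
tcp_pos: [0.5903, 0.3337, 0.1995]
ee_rot: [-180.0, 0.0, 90.0]
wrist_force: [-0.1, -0.1, -0.5]
gripper_width: 0.037
finger_force: 34.7
```

```bash
python3 - <<'E'
from h import *
s=sense(); print(s['tcp_pos'],s['gripper_width'],s['wrist_force'])
V=cloud(read_camera("side")[1],calibration("side")).reshape(-1,3)
W=cloud(read_camera("wrist")[1],calibration("wrist")).reshape(-1,3)
for X in (V,W):
  Q=X[(np.hypot(X[:,0]-.591,X[:,1]-.334)<.03)&(X[:,2]>.03)]
  for z in np.arange(.03,.21,.01):
    q=Q[(Q[:,2]>=z)&(Q[:,2]<z+.01)]
    if len(q): print(round(z,2),len(q),q.min(0).round(3),q.max(0).round(3))
E
```

```text
[0.59033065 0.3337284  0.19945446] 0.03699516336181427 [-0.10554734 -0.09487622 -0.49353106]
0.09 22 [0.568 0.315 0.091] [0.603 0.337 0.1  ]
0.1 26 [0.567 0.314 0.101] [0.608 0.333 0.11 ]
0.11 27 [0.567 0.313 0.111] [0.606 0.336 0.119]
0.12 32 [0.566 0.313 0.121] [0.606 0.333 0.13 ]
0.13 37 [0.562 0.314 0.13 ] [0.618 0.334 0.14 ]
0.14 41 [0.564 0.315 0.14 ] [0.618 0.329 0.15 ]
0.15 38 [0.562 0.316 0.15 ] [0.617 0.331 0.16 ]
0.16 46 [0.564 0.314 0.16 ] [0.618 0.344 0.17 ]
0.17 47 [0.562 0.318 0.17 ] [0.615 0.349 0.18 ]
0.18 19 [0.563 0.317 0.18 ] [0.615 0.345 0.19 ]
0.19 15 [0.562 0.314 0.19 ] [0.615 0.34  0.199]
0.2 34 [0.562 0.313 0.201] [0.612 0.344 0.21 ]
0.09 216 [0.571 0.344 0.091] [0.606 0.356 0.1  ]
0.1 299 [0.57  0.344 0.1  ] [0.607 0.357 0.11 ]
0.11 544 [0.568 0.338 0.11 ] [0.611 0.357 0.12 ]
0.12 1067 [0.569 0.34  0.12 ] [0.61  0.357 0.13 ]
0.13 1698 [0.562 0.328 0.13 ] [0.62  0.355 0.14 ]
0.14 2234 [0.562 0.328 0.14 ] [0.62  0.353 0.15 ]
0.15 2061 [0.562 0.322 0.15 ] [0.62  0.351 0.16 ]
0.16 3799 [0.563 0.321 0.16 ] [0.619 0.352 0.17 ]
0.17 6289 [0.563 0.321 0.17 ] [0.619 0.349 0.18 ]
0.18 905 [0.563 0.344 0.18 ] [0.619 0.349 0.19 ]
0.19 2040 [0.565 0.341 0.19 ] [0.616 0.352 0.2  ]
0.2 6081 [0.565 0.342 0.2  ] [0.615 0.352 0.21 ]
```

Call:
play_rows(
  steps=[3,-1.5,-1.2,0,0,0,0,3,-3,-2.4,0,0,0,0,3,-3.5,-2.4,0,0,0,0,3,-3.5,-2.4,0,0,0,0,3,-3.5,-2.4,0,0,0,0,3,-3.5,-2.4,0,0,0,0,3,-3.5,-1.2,0,0,0,0,3,-3.5,0,0,0,0,0,3,-3.5,0,0,0,0,0,3,-3.5,0,0,0,0,0,3,-3.5,0,0,0,0,0,3,-3.5,0,0,0,0,0,3,-3.5,0,0,0,0,0,3,-3.5,0,0,0,0,0,3,-3,0,0,0,0,0,3,-2,0,0,0,0,0,3,-1.6,0,0,0,0,0,3,0,0,0,0,0,0,3,0,0,0,0,0,0],
)

```text
time_s: 8.22
tcp_pos: [0.4465, -0.1964, 0.1997]
ee_rot: [-180.0, -0.0, 90.0]
wrist_force: [-0.2, 0.1, -0.6]
gripper_width: 0.0368
finger_force: 34.8
```

Call:
play_rows(
  steps=[3,-0.1,0,2,0,0,0,3,0,0,2,0,0,0,3,0,0,1.5,0,0,0,3,0,0,1,0,0,0,3,0,0,0.7,0,0,0,3,0,0,0,0,0,0,3,0,0,0,0,0,0],
)

```text
time_s: 9.1
tcp_pos: [0.4469, -0.1984, 0.1283]
ee_rot: [180.0, 0.0, 90.0]
wrist_force: [-0.1, 0.5, -0.9]
gripper_width: 0.0372
finger_force: 34.8
```

```bash
cat > chk.py <<'E'
import sys; from h import *
x,y,r,zlo=map(float,sys.argv[1:5])
s=sense(); print(s['tcp_pos'].round(4),s['gripper_width'].round(4),s['wrist_force'].round(2))
for n in sys.argv[5:]:
  X=cloud(read_camera(n)[1],calibration(n)).reshape(-1,3)
  Q=X[(np.hypot(X[:,0]-x,X[:,1]-y)<r)&(X[:,2]>zlo)]
  print(n)
  for z in np.arange(zlo,.22,.02):
    q=Q[(Q[:,2]>=z)&(Q[:,2]<z+.02)]
    if len(q)>5: print(round(z,3),len(q),q.min(0).round(3),q.max(0).round(3))
E
python3 chk.py .446 -.196 .027 .02 side wrist
```

```text
Traceback (most recent call last):
  File "chk.py", line 3, in <module>
    s=sense(); print(s['tcp_pos'].round(4),s['gripper_width'].round(4),s['wrist_force'].round(2))
                                           ^^^^^^^^^^^^^^^^^^^^^^^^
AttributeError: 'float' object has no attribute 'round'
```

Call:
play_rows(
  steps=[3,0,0,0.1,0,0,0,3,0,0,0,0,0,0,4.5,0,0,0,0,0,0,5.5,0,0,0,0,0,0,7.5,0,0,0,0,0,0,7.5,0,0,0,0,0,0,7.5,0,0,-1,0,0,0,7.5,0,0,-2,0,0,0,7.5,0,0,-3,0,0,0,7.5,0,0,-4,0,0,0,7.5,0,0,-4,0,0,0],
)

```text
time_s: 10.48
tcp_pos: [0.4465, -0.1981, 0.2688]
ee_rot: [180.0, 0.0, 90.0]
wrist_force: [-0.1, -0.2, 0.3]
gripper_width: 0.0751
finger_force: 0.0
```

```bash
sed -i "s/s\['gripper_width'\].round(4)/round(s['gripper_width'],4)/" chk.py; python3 chk.py .446 -.196 .045 .02 top wrist; python3 chk.py .607 .209 .04 .01 top|tail -4
```

```text
[ 0.4465 -0.1981  0.2688] 0.0751 [-0.05 -0.18  0.29]
top
0.02 36 [ 0.429 -0.226  0.021] [ 0.476 -0.168  0.04 ]
0.04 13 [ 0.428 -0.214  0.04 ] [ 0.474 -0.176  0.058]
0.06 24 [ 0.429 -0.21   0.061] [ 0.462 -0.178  0.08 ]
0.08 81 [ 0.429 -0.214  0.08 ] [ 0.461 -0.181  0.1  ]
0.1 70 [ 0.434 -0.21   0.1  ] [ 0.457 -0.185  0.108]
wrist
0.02 812 [ 0.417 -0.219  0.02 ] [ 0.478 -0.165  0.04 ]
0.04 423 [ 0.425 -0.202  0.04 ] [ 0.468 -0.175  0.06 ]
0.06 468 [ 0.428 -0.2    0.06 ] [ 0.465 -0.178  0.08 ]
0.08 873 [ 0.43  -0.216  0.08 ] [ 0.464 -0.181  0.1  ]
0.1 806 [ 0.435 -0.211  0.1  ] [ 0.459 -0.185  0.104]
0.2 953 [ 0.401 -0.212  0.208] [ 0.49  -0.188  0.22 ]
top
0.01 120 [0.586 0.188 0.01 ] [0.627 0.227 0.03 ]
0.03 81 [0.584 0.188 0.03 ] [0.629 0.231 0.05 ]
0.05 93 [0.583 0.186 0.05 ] [0.631 0.232 0.064]
```

Call:
play_rows(
  steps=[8.5,2,0,0,0,0,0,8.5,4.3,0,0,0,0,0,8.5,4.3,0,0,0,0,0,8.5,4.3,0,0,0,0,0,8.5,4.3,1,0,0,0,0,8.5,4.3,3,0,0,0,0,8.5,4.3,3,0,0,0,0,8.5,4.3,3,0,0,0,0,8.5,4.3,3,0,0,0,0,8.5,4.3,3,0,0,0,0,8.5,0,0,0,0,0,0,8.5,0,0,3,0,0,0,8.5,0,0,3,0,0,0,8.5,0,0,3,0,0,0,8.5,0,0,0,0,0,0],
)

```text
time_s: 12.5
tcp_pos: [0.6034, 0.2083, 0.1733]
ee_rot: [-179.5, 0.1, 90.0]
wrist_force: [-0.2, 0.2, -0.8]
gripper_width: 0.0851
finger_force: 0.0
```

Call:
play_rows(
  steps=[8.5,0,0,0,0,0,0,8.5,0,0,2,0,0,0,8.5,0,0,2,0,0,0,8.5,0,0,1,0,0,0,8.5,0,0,0,0,0,0,8.5,0,0,0,0,0,0],
)

```text
time_s: 13.25
tcp_pos: [0.6073, 0.209, 0.1281]
ee_rot: [179.9, -0.0, 90.0]
wrist_force: [-0.1, 0.1, -0.4]
gripper_width: 0.0854
finger_force: 0.0
```

Call:
play_rows(
  steps=[8.5,0,0,1.3,0,0,0,8.5,0,0,1.3,0,0,0,8.5,0,0,0,0,0,0,3.5,0,0,0,0,0,0,3.5,0,0,0,0,0,0,3.5,0,0,0,0,0,0,3.5,0,0,0,0,0,0,3.5,0,0,0,0,0,0,3.5,0,0,0,0,0,0],
  grip_force=22,
)

```text
time_s: 14.38
tcp_pos: [0.6069, 0.2089, 0.1014]
ee_rot: [180.0, -0.0, 90.0]
wrist_force: [-0.8, -1.1, 4.6]
gripper_width: 0.0469
finger_force: 22.6
```

Gripped at 47 mm, just under the 49 mm rim. Next I lift it 8 cm and check.

Call:
play_rows(
  steps=[3.5,0,0,-0.5,0,0,0,3.5,0,0,-0.5,0,0,0,3.5,0,0,-1,0,0,0,3.5,0,0,-2,0,0,0,3.5,0,0,-2,0,0,0,3.5,0,0,-2,0,0,0,3.5,0,0,0,0,0,0,3.5,0,0,0,0,0,0],
)

```text
time_s: 15.38
tcp_pos: [0.6063, 0.2088, 0.1804]
ee_rot: [-180.0, 0.0, 90.0]
wrist_force: [0.3, -0.7, -1.5]
gripper_width: 0.0467
finger_force: 22.8
```

```bash
python3 chk.py .607 .209 .03 .02 side wrist
```

```text
[0.6063 0.2088 0.1804] 0.0467 [ 0.26 -0.69 -1.45]
side
0.08 46 [0.585 0.188 0.08 ] [0.622 0.211 0.1  ]
0.1 63 [0.581 0.185 0.101] [0.634 0.233 0.12 ]
0.12 135 [0.578 0.182 0.12 ] [0.634 0.235 0.14 ]
0.14 47 [0.58  0.184 0.14 ] [0.634 0.232 0.16 ]
0.16 24 [0.58  0.192 0.16 ] [0.635 0.223 0.18 ]
0.18 78 [0.579 0.188 0.18 ] [0.632 0.223 0.2  ]
0.2 98 [0.579 0.186 0.2  ] [0.634 0.203 0.22 ]
wrist
0.08 2183 [0.59  0.192 0.08 ] [0.623 0.229 0.1  ]
0.1 4204 [0.579 0.188 0.1  ] [0.635 0.231 0.12 ]
0.12 7831 [0.579 0.185 0.12 ] [0.635 0.234 0.14 ]
0.14 3517 [0.578 0.185 0.14 ] [0.635 0.234 0.16 ]
0.16 1740 [0.579 0.217 0.16 ] [0.635 0.227 0.18 ]
0.18 8032 [0.581 0.217 0.18 ] [0.633 0.227 0.196]
```

Call:
play_rows(
  steps=[3.5,-0.5,-1,0,0,0,0,3.5,-1,-2.2,0,0,0,0,3.5,-1.2,-2.6,0,0,0,0,3.5,-1.2,-2.6,0,0,0,0,3.5,-1.2,-2.6,0,0,0,0,3.5,-1.2,-2.6,0,0,0,0,3.5,-0.9,-1.6,0,0,0,0,3.5,-0.4,-1,0,0,0,0,3.5,0,0,0,0,0,0,3.5,0,0,2,0,0,0,3.5,0,0,2,0,0,0,3.5,0,0,1,0,0,0,3.5,0,0,0,0,0,0,3.5,0,0,0,0,0,0],
)

```text
time_s: 17.23
tcp_pos: [0.4452, 0.133, 0.1314]
ee_rot: [179.9, -0.0, 90.0]
wrist_force: [0.5, 0.3, -0.9]
gripper_width: 0.0465
finger_force: 22.9
```

```bash
python3 chk.py .4445 .133 .045 .02 top wrist
```

```text
[0.4452 0.133  0.1314] 0.0465 [ 0.48  0.27 -0.94]
top
0.04 18 [0.425 0.09  0.04 ] [0.456 0.093 0.051]
0.16 23 [0.4   0.129 0.164] [0.409 0.143 0.178]
0.18 13 [0.407 0.126 0.182] [0.414 0.154 0.2  ]
0.2 17 [0.407 0.125 0.2  ] [0.413 0.154 0.218]
wrist
0.02 2479 [0.414 0.12  0.02 ] [0.477 0.166 0.04 ]
0.04 3470 [0.427 0.114 0.04 ] [0.465 0.164 0.06 ]
0.06 5744 [0.408 0.112 0.06 ] [0.482 0.156 0.08 ]
0.08 9130 [0.408 0.109 0.08 ] [0.482 0.158 0.1  ]
0.1 7171 [0.4  0.12 0.1 ] [0.489 0.147 0.12 ]
0.12 7265 [0.4   0.125 0.12 ] [0.478 0.151 0.14 ]
0.14 3181 [0.418 0.143 0.14 ] [0.471 0.151 0.147]
```

Call:
play_rows(
  steps=[3.5,0,0,0.7,0,0,0,3.5,0,0,0.6,0,0,0,3.5,0,0,0,0,0,0,3.5,0,0,0.1,0,0,0,5.2,0,0,0,0,0,0,6,0,0,0,0,0,0,7.5,0,0,0,0,0,0,7.5,0,0,0,0,0,0,7.5,0,0,-1,0,0,0,7.5,0,0,-2,0,0,0,7.5,0,0,-4,0,0,0,7.5,0,0,-4,0,0,0,7.5,0,0,-3,0,0,0,7.5,0,0,0,0,0,0],
)

```text
time_s: 19.08
tcp_pos: [0.446, 0.1329, 0.26]
ee_rot: [179.6, -0.0, 90.0]
wrist_force: [0.3, 0.4, -1.1]
gripper_width: 0.075
finger_force: 0.0
```

```bash
python3 chk.py .4445 .133 .035 .02 top wrist;  python3 chk.py .6265 -.07 .04 .01 top
```

```text
[0.446  0.1329 0.26  ] 0.075 [ 0.26  0.44 -1.12]
top
0.02 27 [0.423 0.102 0.021] [0.464 0.111 0.04 ]
wrist
0.02 1847 [0.414 0.116 0.02 ] [0.477 0.165 0.04 ]
0.04 793 [0.425 0.113 0.04 ] [0.464 0.155 0.06 ]
0.06 1372 [0.42  0.109 0.06 ] [0.468 0.157 0.079]
[0.4444 0.1328 0.257 ] 0.0748 [ 0.28 -0.78  0.15]
top
0.01 41 [ 0.597 -0.096  0.011] [ 0.625 -0.04   0.03 ]
0.03 50 [ 0.597 -0.097  0.031] [ 0.627 -0.04   0.05 ]
0.05 46 [ 0.595 -0.095  0.051] [ 0.619 -0.042  0.07 ]
0.07 51 [ 0.597 -0.099  0.07 ] [ 0.623 -0.041  0.09 ]
0.09 63 [ 0.597 -0.1    0.09 ] [ 0.631 -0.04   0.11 ]
0.11 196 [ 0.598 -0.097  0.11 ] [ 0.651 -0.04   0.13 ]
0.13 75 [ 0.606 -0.09   0.13 ] [ 0.639 -0.05   0.15 ]
0.15 44 [ 0.61  -0.083  0.151] [ 0.632 -0.056  0.17 ]
0.17 114 [ 0.613 -0.084  0.17 ] [ 0.641 -0.057  0.188]
```

Call:
play_rows(
  steps=[6.5,0,0,-2,0,0,0,6.5,-1.5,1.3,-2,0,0,0,6.5,-2.8,2.5,0,0,0,0,6.5,-2.8,2.5,0,0,0,0,6.5,-2.8,2.5,0,0,0,0,6.5,-2.8,2.5,0,0,0,0,6.5,-2.8,2.5,0,0,0,0,6.5,-2.8,2.5,0,0,0,0,6.5,-2,2,0,0,0,0,6.5,0,0,0,0,0,0,6.5,0,0,0,0,0,0,6.5,0,0,0,0,0,0],
)

```text
time_s: 20.72
tcp_pos: [0.627, -0.0692, 0.2965]
ee_rot: [-179.9, -0.0, 90.0]
wrist_force: [1.3, 0.8, -0.3]
gripper_width: 0.0644
finger_force: 0.0
```

```bash
python3 chk.py .6265 -.07 .04 .13 wrist; python3 chk.py .605 -.2105 .04 .09 wrist
```

```text
[ 0.627  -0.0692  0.2965] 0.0644 [ 1.29  0.8  -0.33]
wrist
0.13 924 [ 0.608 -0.081  0.13 ] [ 0.649 -0.049  0.15 ]
0.15 594 [ 0.613 -0.073  0.15 ] [ 0.643 -0.054  0.17 ]
0.17 1974 [ 0.614 -0.084  0.17 ] [ 0.641 -0.056  0.186]
[ 0.6271 -0.0693  0.2969] 0.0649 [-0.44  0.56 -0.3 ]
wrist
0.09 2154 [ 0.576 -0.241  0.09 ] [ 0.638 -0.179  0.11 ]
0.11 1655 [ 0.577 -0.24   0.11 ] [ 0.636 -0.18   0.113]
```

Call:
play_rows(
  steps=[6.5,-0.1,0.1,2,0,0,0,6.5,0,0,2,0,0,0,6.5,0,0,1.5,0,0,0,6.5,0,0,1.1,0,0,0,6.5,0,0,1,0,0,0,6.5,0,0,0,0,0,0,2,0,0,0,0,0,0,2,0,0,0,0,0,0,2,0,0,0,0,0,0,2,0,0,0,0,0,0,2,0,0,0,0,0,0,2,0,0,0,0,0,0,2,0,0,0,0,0,0],
  grip_force=70,
)

```text
time_s: 22.45
tcp_pos: [0.6289, -0.0713, 0.2218]
ee_rot: [179.9, 0.0, 90.0]
wrist_force: [-0.7, 1.1, 6.3]
gripper_width: 0.0278
finger_force: 69.6
```

Call:
play_rows(
  steps=[2,0,0,-0.5,0,0,0,2,0,0,-1,0,0,0,2,0,0,-1.5,0,0,0,2,0,0,-2,0,0,0,2,0,0,-2,0,0,0,2,0,0,-1,0,0,0,2,0,0,-0.5,0,0,0,2,0,0,0,0,0,0,2,0,0,0,0,0,0],
)

```text
time_s: 23.58
tcp_pos: [0.6284, -0.0711, 0.305]
ee_rot: [-179.9, -0.0, 90.0]
wrist_force: [-0.1, 0.0, -4.4]
gripper_width: 0.0275
finger_force: 69.4
```

```bash
python3 chk.py .6285 -.071 .045 .04 side top
```

```text
[ 0.6284 -0.0711  0.305 ] 0.0275 [-0.08  0.   -4.36]
side
0.08 68 [ 0.595 -0.1    0.087] [ 0.647 -0.058  0.1  ]
0.1 120 [ 0.594 -0.101  0.1  ] [ 0.649 -0.057  0.12 ]
0.12 127 [ 0.595 -0.103  0.12 ] [ 0.649 -0.051  0.14 ]
0.14 128 [ 0.595 -0.102  0.14 ] [ 0.649 -0.06   0.16 ]
0.16 130 [ 0.595 -0.102  0.16 ] [ 0.651 -0.058  0.18 ]
0.18 156 [ 0.595 -0.102  0.18 ] [ 0.653 -0.06   0.2  ]
0.2 166 [ 0.598 -0.098  0.2  ] [ 0.649 -0.056  0.22 ]
top
```

Call:
play_rows(
  steps=[2,0,-0.8,0,0,0,0,2,-0.2,-1.6,0,0,0,0,2,-0.5,-2.2,0,0,0,0,2,-0.5,-2.4,0,0,0,0,2,-0.5,-2.4,0,0,0,0,2,-0.5,-2.4,0,0,0,0,2,-0.5,-2.4,0,0,0,0,2,-0.5,-2.2,0,0,0,0,2,-0.3,-1.6,0,0,0,0,2,0,-0.8,0,0,0,0,2,0,0,0,0,0,0,2,0,0,0,0,0,0,2,0,0,1.5,0,0,0,2,0,0,1.5,0,0,0,2,0,0,0,0,0,0,2,0,0,0,0,0,0],
)

```text
time_s: 25.68
tcp_pos: [0.4408, -0.1062, 0.2757]
ee_rot: [-180.0, -0.0, 90.0]
wrist_force: [0.0, 0.0, -4.7]
gripper_width: 0.0272
finger_force: 69.7
```

```bash
python3 chk.py .439 -.107 .045 .05 side top
```

```text
[ 0.4408 -0.1062  0.2757] 0.0272 [ 0.04  0.01 -4.73]
side
0.05 63 [ 0.409 -0.136  0.058] [ 0.462 -0.098  0.07 ]
0.07 123 [ 0.408 -0.138  0.07 ] [ 0.466 -0.1    0.09 ]
0.09 129 [ 0.407 -0.137  0.09 ] [ 0.465 -0.101  0.11 ]
0.11 131 [ 0.408 -0.138  0.11 ] [ 0.464 -0.102  0.13 ]
0.13 141 [ 0.408 -0.136  0.13 ] [ 0.463 -0.102  0.15 ]
0.15 156 [ 0.408 -0.138  0.15 ] [ 0.464 -0.09   0.17 ]
0.17 189 [ 0.411 -0.136  0.17 ] [ 0.466 -0.091  0.19 ]
0.19 95 [ 0.416 -0.123  0.19 ] [ 0.459 -0.106  0.21 ]
0.21 147 [ 0.411 -0.121  0.21 ] [ 0.465 -0.103  0.23 ]
top
0.05 13 [ 0.409 -0.114  0.055] [ 0.431 -0.076  0.069]
0.07 25 [ 0.41  -0.115  0.071] [ 0.45  -0.075  0.09 ]
0.09 29 [ 0.409 -0.113  0.09 ] [ 0.441 -0.075  0.11 ]
0.11 29 [ 0.409 -0.108  0.11 ] [ 0.454 -0.075  0.13 ]
0.13 29 [ 0.41  -0.106  0.131] [ 0.439 -0.075  0.15 ]
0.15 62 [ 0.41  -0.103  0.151] [ 0.459 -0.075  0.17 ]
0.17 95 [ 0.412 -0.101  0.17 ] [ 0.458 -0.078  0.19 ]
0.19 27 [ 0.42  -0.096  0.191] [ 0.447 -0.086  0.21 ]
0.21 9 [ 0.413 -0.1    0.211] [ 0.434 -0.092  0.224]
```

Call:
play_rows(
  steps=[2,0,0,1.2,0,0,0,2,0,0,1.2,0,0,0,2,0,0,0.8,0,0,0,2,0,0,0.5,0,0,0,2,0,0,0,0,0,0,2,0,0,0,0,0,0],
)

```text
time_s: 26.52
tcp_pos: [0.4408, -0.1062, 0.2391]
ee_rot: [180.0, 0.0, 90.0]
wrist_force: [0.5, 0.1, -5.3]
gripper_width: 0.0276
finger_force: 70.2
```

Call:
play_rows(
  steps=[2,0,0,0.1,0,0,0,2,0,0,0,0,0,0,3.3,0,0,0,0,0,0,4,0,0,0,0,0,0,5.5,0,0,0,0,0,0,6.5,0,0,0,0,0,0,6.5,0,0,0,0,0,0,6.5,0,0,-1,0,0,0,6.5,0,0,-2,0,0,0,6.5,0,0,-3,0,0,0,6.5,0,0,-1.5,0,0,0,6.5,0,0,0,0,0,0],
)

```text
time_s: 28.02
tcp_pos: [0.4411, -0.1064, 0.314]
ee_rot: [179.9, 0.1, 90.0]
wrist_force: [-0.6, 0.1, -0.4]
gripper_width: 0.065
finger_force: 0.0
```

```bash
python3 chk.py .439 -.107 .045 .05 side; python3 chk.py .604 -.323 .04 .15 top
```

```text
[ 0.4411 -0.1064  0.314 ] 0.065 [-0.62  0.11 -0.38]
side
0.05 122 [ 0.408 -0.136  0.05 ] [ 0.462 -0.099  0.07 ]
0.07 120 [ 0.408 -0.136  0.07 ] [ 0.468 -0.1    0.09 ]
0.09 127 [ 0.408 -0.136  0.09 ] [ 0.466 -0.103  0.11 ]
0.11 141 [ 0.408 -0.138  0.11 ] [ 0.466 -0.092  0.13 ]
0.13 188 [ 0.408 -0.135  0.13 ] [ 0.466 -0.086  0.15 ]
0.15 102 [ 0.419 -0.126  0.15 ] [ 0.456 -0.099  0.17 ]
0.17 74 [ 0.424 -0.123  0.17 ] [ 0.449 -0.106  0.19 ]
0.19 85 [ 0.424 -0.12   0.191] [ 0.451 -0.095  0.203]
[ 0.4406 -0.1061  0.3129] 0.0649 [-0.32  0.42  0.11]
top
0.15 21 [ 0.589 -0.334  0.152] [ 0.617 -0.31   0.17 ]
0.17 99 [ 0.59  -0.337  0.172] [ 0.615 -0.31   0.19 ]
```

Call:
play_rows(
  steps=[6.5,-1.3,1,0,0,0,0,6.5,-2.7,2,0,0,0,0,6.5,-2.8,2.1,0,0,0,0,6.5,-2.8,2.1,0,0,0,0,6.5,-2.8,2.1,0,0,0,0,6.5,-2.8,2.1,0,0,0,0,6.5,-2.8,2.1,0,0,0,0,6.5,-2.5,2,0,0,0,0,6.5,-1.2,1,0,0,0,0,6.5,0,0,1.5,0,0,0,6.5,0,0,0,0,0,0,6.5,0,0,0,0,0,0],
)

```text
time_s: 29.62
tcp_pos: [0.6053, -0.3226, 0.2974]
ee_rot: [-179.9, -0.0, 90.0]
wrist_force: [0.1, -0.8, 1.3]
gripper_width: 0.0648
finger_force: 0.0
```

```bash
python3 chk.py .604 -.323 .04 .13 wrist
```

```text
[ 0.6053 -0.3226  0.2974] 0.0648 [ 0.1  -0.82  1.28]
wrist
0.13 1595 [ 0.583 -0.338  0.13 ] [ 0.628 -0.3    0.15 ]
0.15 420 [ 0.59  -0.327  0.15 ] [ 0.62  -0.308  0.17 ]
0.17 1851 [ 0.592 -0.336  0.17 ] [ 0.619 -0.309  0.188]
```

Cap centre (0.6053, -0.3227), and the TCP is right above it. Now descend and grip.

Call:
play_rows(
  steps=[6.5,0,0,2,0,0,0,6.5,0,0,2,0,0,0,6.5,0,0,1.5,0,0,0,6.5,0,0,1,0,0,0,6.5,0,0,1,0,0,0,6.5,0,0,0,0,0,0,2,0,0,0,0,0,0,2,0,0,0,0,0,0,2,0,0,0,0,0,0,2,0,0,0,0,0,0,2,0,0,0,0,0,0,2,0,0,0,0,0,0,2,0,0,0,0,0,0],
  grip_force=70,
)

```text
time_s: 31.3
tcp_pos: [0.6059, -0.3235, 0.2238]
ee_rot: [179.9, 0.1, 90.0]
wrist_force: [-1.8, 0.0, 5.1]
gripper_width: 0.0266
finger_force: 69.5
```

Call:
play_rows(
  steps=[2,0,0,-0.5,0,0,0,2,0,0,-1,0,0,0,2,0,0,-1.5,0,0,0,2,0,0,-2,0,0,0,2,0,0,-2,0,0,0,2,0,0,-1,0,0,0,2,0,0,-0.5,0,0,0,2,0,0,0,0,0,0,2,0,0,0,0,0,0],
)

```text
time_s: 32.42
tcp_pos: [0.6054, -0.323, 0.3069]
ee_rot: [-179.9, -0.1, 90.0]
wrist_force: [0.1, 0.9, -3.4]
gripper_width: 0.0269
finger_force: 69.1
```

```bash
python3 chk.py .605 -.323 .045 .04 side top
```

```text
[ 0.6054 -0.323   0.3069] 0.0269 [ 0.08  0.91 -3.36]
side
0.08 91 [ 0.575 -0.351  0.086] [ 0.619 -0.31   0.1  ]
0.1 146 [ 0.574 -0.352  0.1  ] [ 0.622 -0.308  0.12 ]
0.12 163 [ 0.575 -0.352  0.12 ] [ 0.623 -0.31   0.14 ]
0.14 158 [ 0.573 -0.352  0.14 ] [ 0.624 -0.306  0.159]
0.16 178 [ 0.574 -0.352  0.16 ] [ 0.624 -0.308  0.18 ]
0.18 184 [ 0.574 -0.352  0.18 ] [ 0.624 -0.308  0.2  ]
0.2 259 [ 0.576 -0.35   0.2  ] [ 0.627 -0.303  0.22 ]
top
```

Call:
play_rows(
  steps=[2,0,-0.8,0,0,0,0,2,0.3,-1.6,0,0,0,0,2,0.6,-2.1,0,0,0,0,2,0.7,-2.1,0,0,0,0,2,0.7,-2.1,0,0,0,0,2,0.7,-2.1,0,0,0,0,2,0.6,-2.1,0,0,0,0,2,0.2,-1.4,0,0,0,0,2,0,-0.8,0,0,0,0,2,0,0,0,0,0,0,2,0,0,0,0,0,0,2,0,0,1.5,0,0,0,2,0,0,1.5,0,0,0,2,0,0,0,0,0,0,2,0,0,0,0,0,0],
)

```text
time_s: 34.4
tcp_pos: [0.4548, -0.2852, 0.2777]
ee_rot: [-180.0, -0.0, 90.0]
wrist_force: [-0.6, -0.4, -4.1]
gripper_width: 0.0269
finger_force: 69.4
```

```bash
python3 chk.py .453 -.285 .045 .055 side top
```

```text
[ 0.4548 -0.2852  0.2777] 0.0269 [-0.62 -0.43 -4.06]
side
0.055 105 [ 0.424 -0.314  0.056] [ 0.477 -0.279  0.075]
0.075 142 [ 0.424 -0.315  0.075] [ 0.476 -0.274  0.095]
0.095 136 [ 0.424 -0.315  0.096] [ 0.476 -0.282  0.115]
0.115 153 [ 0.424 -0.315  0.115] [ 0.477 -0.281  0.135]
0.135 158 [ 0.424 -0.314  0.135] [ 0.477 -0.278  0.155]
0.155 178 [ 0.424 -0.315  0.155] [ 0.477 -0.274  0.175]
0.175 245 [ 0.425 -0.312  0.175] [ 0.478 -0.265  0.195]
0.195 122 [ 0.428 -0.303  0.195] [ 0.478 -0.283  0.215]
0.215 187 [ 0.426 -0.301  0.215] [ 0.481 -0.281  0.235]
top
0.175 6 [ 0.471 -0.283  0.177] [ 0.478 -0.277  0.19 ]
0.195 6 [ 0.467 -0.28   0.195] [ 0.48  -0.275  0.214]
0.215 28 [ 0.451 -0.284  0.216] [ 0.48  -0.273  0.235]
```

Call:
play_rows(
  steps=[2,0,0,1.2,0,0,0,2,0,0,1.2,0,0,0,2,0,0,0.8,0,0,0,2,0,0,0.5,0,0,0,2,0,0,0,0,0,0,2,0,0,0,0,0,0],
)

```text
time_s: 35.25
tcp_pos: [0.4548, -0.2853, 0.2411]
ee_rot: [180.0, 0.0, 90.0]
wrist_force: [-0.3, -0.4, -4.9]
gripper_width: 0.0268
finger_force: 69.9
```

Call:
play_rows(
  steps=[2,0,0,0.1,0,0,0,2,0,0,0,0,0,0,3.3,0,0,0,0,0,0,4,0,0,0,0,0,0,5.5,0,0,0,0,0,0,6.5,0,0,0,0,0,0,6.5,0,0,0,0,0,0,6.5,0,0,-1,0,0,0,6.5,0,0,-2,0,0,0,6.5,0,0,-3,0,0,0,6.5,0,0,-1.5,0,0,0,6.5,0,0,0,0,0,0],
)

```text
time_s: 36.75
tcp_pos: [0.455, -0.2855, 0.3162]
ee_rot: [179.9, 0.1, 90.0]
wrist_force: [-0.4, -0.3, -0.8]
gripper_width: 0.0649
finger_force: 0.0
```

```bash
python3 chk.py .453 -.285 .045 .055 side; python3 chk.py .605 -.2105 .04 .09 top wrist
```

```text
[ 0.455  -0.2855  0.3162] 0.0649 [-0.44 -0.28 -0.81]
side
0.055 126 [ 0.424 -0.314  0.055] [ 0.476 -0.28   0.075]
0.075 145 [ 0.424 -0.314  0.075] [ 0.477 -0.279  0.095]
0.095 142 [ 0.424 -0.314  0.095] [ 0.476 -0.274  0.115]
0.115 160 [ 0.424 -0.315  0.115] [ 0.48  -0.281  0.135]
0.135 243 [ 0.425 -0.313  0.135] [ 0.479 -0.268  0.155]
0.155 115 [ 0.434 -0.304  0.155] [ 0.469 -0.272  0.175]
0.175 94 [ 0.437 -0.3    0.175] [ 0.464 -0.279  0.195]
0.195 96 [ 0.439 -0.299  0.195] [ 0.465 -0.271  0.204]
[ 0.4546 -0.2852  0.3149] 0.0648 [-0.11  0.8   0.18]
top
0.09 378 [ 0.574 -0.24   0.09 ] [ 0.635 -0.179  0.11 ]
0.11 88 [ 0.576 -0.24   0.11 ] [ 0.633 -0.183  0.114]
wrist
0.09 4276 [ 0.574 -0.241  0.09 ] [ 0.637 -0.179  0.11 ]
0.11 1797 [ 0.575 -0.24   0.11 ] [ 0.635 -0.18   0.113]
```

Call:
play_rows(
  steps=[8.5,0.5,1.1,0,0,0,0,8.5,1,2,0,0,0,0,8.5,1,2,0,0,0,0,8.5,1,2,0,0,0,0,8.5,1,2,0,0,0,0,8.5,1,2,0,0,0,0,8.5,1,2,0,0,0,0,8.5,1,2,0,0,0,0,8.5,0,0,2.5,0,0,0,8.5,0,0,3,0,0,0,8.5,0,0,3,0,0,0,8.5,0,0,1.5,0,0,0,8.5,0,0,0,0,0,0,8.5,0,0,0,0,0,0],
)

```text
time_s: 38.65
tcp_pos: [0.6065, -0.2104, 0.2162]
ee_rot: [179.9, 0.1, 90.0]
wrist_force: [0.4, -0.1, -1.1]
gripper_width: 0.0851
finger_force: 0.0
```

Call:
play_rows(
  steps=[8.5,0,0,1.5,0,0,0,8.5,0,0,1.5,0,0,0,8.5,0,0,1.5,0,0,0,8.5,0,0,1.5,0,0,0,8.5,0,0,1,0,0,0,8.5,0,0,0.7,0,0,0,8.5,0,0,0,0,0,0,5,0,0,0,0,0,0,5,0,0,0,0,0,0,5,0,0,0,0,0,0,5,0,0,0,0,0,0,5,0,0,0,0,0,0],
  grip_force=50,
)

```text
time_s: 40.15
tcp_pos: [0.6063, -0.2105, 0.1393]
ee_rot: [179.9, 0.1, 90.0]
wrist_force: [0.9, 0.7, 5.9]
gripper_width: 0.0628
finger_force: 54.1
```

Call:
play_rows(
  steps=[5,0,0,-0.5,0,0,0,5,0,0,-1,0,0,0,5,0,0,-2,0,0,0,5,0,0,-3,0,0,0,5,0,0,-3,0,0,0,5,0,0,-1,0,0,0,5,0,0,-0.5,0,0,0,5,0,0,0,0,0,0,5,0,0,0,0,0,0],
)

```text
time_s: 41.28
tcp_pos: [0.6052, -0.2099, 0.2465]
ee_rot: [-179.9, -0.1, 90.0]
wrist_force: [-1.3, 0.1, -2.1]
gripper_width: 0.0625
finger_force: 55.4
```

```bash
python3 chk.py .605 -.2105 .045 .04 side top
```

```text
[ 0.6052 -0.2099  0.2465] 0.0625 [-1.26  0.14 -2.08]
side
0.1 82 [ 0.57  -0.243  0.107] [ 0.62  -0.204  0.12 ]
0.12 149 [ 0.57  -0.243  0.12 ] [ 0.622 -0.202  0.14 ]
0.14 163 [ 0.571 -0.244  0.14 ] [ 0.622 -0.202  0.16 ]
0.16 147 [ 0.57  -0.243  0.16 ] [ 0.623 -0.205  0.18 ]
0.18 223 [ 0.56  -0.243  0.18 ] [ 0.648 -0.204  0.2  ]
0.2 425 [ 0.561 -0.242  0.2  ] [ 0.648 -0.185  0.22 ]
top
```

Call:
play_rows(
  steps=[5,0,0,-1.5,0,0,0,5,0,0,-2,0,0,0,5,1,-0.4,-1.5,0,0,0,5,2,-0.7,0,0,0,0,5,3,-1.1,0,0,0,0,5,3.4,-1.2,0,0,0,0,5,3.4,-1.2,0,0,0,0,5,3.4,-1.2,0,0,0,0,5,3.4,-1.2,0,0,0,0,5,3.4,-1.2,0,0,0,0,5,3.4,-1.2,0,0,0,0,5,3.4,-1.2,0,0,0,0,5,3.4,-1.2,0,0,0,0,5,3.4,-1.2,0,0,0,0,5,3,-1.1,0,0,0,0,5,2,-0.7,0,0,0,0,5,1.4,-0.6,0,0,0,0,5,0,0,0,0,0,0,5,0,0,0,0,0,0],
)

```text
time_s: 43.75
tcp_pos: [0.4516, 0.2195, 0.2978]
ee_rot: [180.0, 0.0, 90.0]
wrist_force: [-0.1, -0.4, -1.7]
gripper_width: 0.0625
finger_force: 55.5
```

Call:
play_rows(
  steps=[5,1,0,0,0,0,0,5,0,0,2,0,0,0,5,0,0,3,0,0,0,5,0,0,3,0,0,0,5,0,0,2,0,0,0,5,0,0,1,0,0,0,5,0,0,0,0,0,0,5,0,0,0,0,0,0],
)

```text
time_s: 44.75
tcp_pos: [0.4523, 0.23, 0.1888]
ee_rot: [179.9, -0.0, 90.0]
wrist_force: [-0.9, -0.3, -2.0]
gripper_width: 0.0624
finger_force: 55.5
```

```bash
python3 chk.py .45 .2295 .045 .042 side top
```

```text
[0.4523 0.23   0.1888] 0.0624 [-0.87 -0.29 -1.95]
side
0.042 47 [0.417 0.197 0.043] [0.483 0.234 0.062]
0.062 97 [0.418 0.196 0.063] [0.482 0.235 0.082]
0.082 100 [0.417 0.195 0.082] [0.478 0.239 0.102]
0.102 107 [0.418 0.195 0.102] [0.48  0.236 0.122]
0.122 139 [0.406 0.196 0.122] [0.493 0.232 0.142]
0.142 243 [0.405 0.196 0.142] [0.492 0.26  0.162]
0.162 81 [0.405 0.201 0.162] [0.494 0.256 0.181]
0.182 95 [0.412 0.209 0.182] [0.487 0.245 0.202]
0.202 124 [0.406 0.207 0.202] [0.49  0.229 0.222]
top
0.042 18 [0.422 0.199 0.05 ] [0.461 0.223 0.062]
0.062 31 [0.422 0.198 0.063] [0.472 0.22  0.082]
0.082 37 [0.423 0.197 0.082] [0.467 0.218 0.101]
0.102 29 [0.424 0.198 0.102] [0.467 0.213 0.121]
0.122 43 [0.425 0.197 0.122] [0.471 0.212 0.142]
0.142 79 [0.43  0.198 0.147] [0.472 0.212 0.162]
```

Call:
play_rows(
  steps=[5,0.1,0,1.2,0,0,0,5,0,0,1,0,0,0,5,0,0,0.6,0,0,0,5,0,0,0.4,0,0,0,5,0,0,0,0,0,0,5,0,0,0,0,0,0],
)

```text
time_s: 45.6
tcp_pos: [0.4518, 0.2309, 0.156]
ee_rot: [180.0, -0.0, 90.0]
wrist_force: [0.2, 0.6, -2.9]
gripper_width: 0.0624
finger_force: 55.5
```

Call:
play_rows(
  steps=[5,0,0,0.1,0,0,0,5,0,0,0,0,0,0,6.6,0,0,0,0,0,0,7.2,0,0,0,0,0,0,8.5,0,0,0,0,0,0,8.5,0,0,0,0,0,0,8.5,0,0,0,0,0,0,8.5,0,0,-1,0,0,0,8.5,0,0,-2,0,0,0,8.5,0,0,-4,0,0,0,8.5,0,0,-5,0,0,0,8.5,2,-2,-3,0,0,0,8.5,4,-3,0,0,0,0,8.5,4,-3,0,0,0,0,8.5,4,-3,0,0,0,0,8.5,4,-3,0,0,0,0,8.5,4,-3,0,0,0,0,8.5,0,0,0,0,0,0],
)

```text
time_s: 47.85
tcp_pos: [0.2793, 0.453, 0.3056]
ee_rot: [-180.0, -0.1, 90.3]
wrist_force: [0.7, 0.2, -0.7]
gripper_width: 0.085
finger_force: 0.0
```

```bash
python3 - <<'E'
from h import *
ims=[]
for n,(u0,u1,v0,v1) in dict(top=(180,460,110,270),side=(200,480,120,320)).items():
    p,d=read_camera(n); c=p[v0:v1,u0:u1]; ims.append(cv2.resize(c,(400,int(400*c.shape[0]/c.shape[1])),interpolation=2))
    X=cloud(d,calibration(n)).reshape(-1,3)
    for k,x,y,h in (("oil",.453,-.285,.202),("vin",.439,-.106,.2),("salt",.446,-.196,.106),("glass",.4445,.133,.078),("sugar",.4505,.229,.126),("mill",.622,.072,.15),("garlic",.546,.0,.059)):
        Q=X[(np.hypot(X[:,0]-x,X[:,1]-y)<.045)&(abs(X[:,2]-h)<.012)]
        print(n,k,h,len(Q),(Q.max(0)[2].round(3),((Q.min(0)+Q.max(0))/2)[:2].round(3)) if len(Q) else '')
H=max(i.shape[0] for i in ims)
cv2.imwrite("pics/end.png",np.hstack([np.pad(i,((0,H-i.shape[0]),(0,0),(0,0))) for i in ims])[:,:,::-1])
E
```

```text
top oil 0.202 107 (np.float64(0.203), array([ 0.452, -0.284]))
top vin 0.2 120 (np.float64(0.203), array([ 0.439, -0.104]))
top salt 0.106 115 (np.float64(0.109), array([ 0.445, -0.197]))
top glass 0.078 83 (np.float64(0.08), array([0.445, 0.132]))
top sugar 0.126 508 (np.float64(0.132), array([0.451, 0.23 ]))
top mill 0.15 30 (np.float64(0.153), array([0.622, 0.073]))
top garlic 0.059 22 (np.float64(0.06), array([0.549, 0.   ]))
side oil 0.202 115 (np.float64(0.203), array([ 0.452, -0.287]))
side vin 0.2 92 (np.float64(0.203), array([ 0.437, -0.108]))
side salt 0.106 111 (np.float64(0.108), array([ 0.445, -0.201]))
side glass 0.078 113 (np.float64(0.081), array([0.443, 0.132]))
side sugar 0.126 198 (np.float64(0.131), array([0.449, 0.23 ]))
side mill 0.15 35 (np.float64(0.151), array([0.623, 0.069]))
side garlic 0.059 31 (np.float64(0.06), array([ 0.547, -0.002]))
```

View pics/end.png

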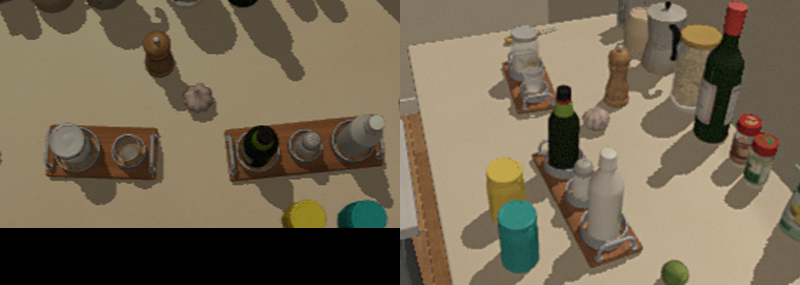

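The picture shows all five items upright in their cups, with the mill and garlic where they were. The jar lid reads 131 mm against about 129 mm expected, so I'll check that it is level and then hand in.

```bash
python3 - <<'E'
from h import *
ok=True
for n in ("top","side"):
    X=cloud(read_camera(n)[1],calibration(n)).reshape(-1,3)
    Q=X[(np.hypot(X[:,0]-.4505,X[:,1]-.2297)<.024)&(X[:,2]>.12)]
    a=np.linalg.lstsq(np.c_[Q[:,:2]-[.4505,.2297],np.ones(len(Q))],Q[:,2],rcond=None)[0]
    print(n,len(Q),a[2].round(4),np.degrees(a[:2]).round(1)); ok&=a[2]<.132 and np.hypot(*a[:2])<.06
if ok: print(finish_job())
E
```

```text
top 282 0.1243 [ 0.1 -0.1]
side 84 0.1274 [0.3 1. ]
the job is handed in; nothing more can be done
None
```

I handed the job in at about 48 s of the 134 s allowed. The oil bottle, vinegar bottle and salt shaker stand in the salad caddy, and the sugar jar and glass in the coffee caddy. All five are upright in their own cups and released, and the pepper mill and garlic were not moved.

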